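Unlock the round-lidded chest in the testing laboratory

TASK

Unlock the chest with the round lid so that it could be opened: first pull its small cross catch (the one with the upright fin) fully back, out of the way of the bolt's knob, then draw the bolt (the one with the round knob) fully back. Leave the bolt of the other chest, the one with the rectangular lid, shut.

Things in the scene. Friction and masses are not known exactly. Their poses are not given: they have to be found in the camera images.
- chest: The chest with the round lid: grey steel box fixed to the bench, 264 (x) x 244 (y) mm, flat deck at height 80 mm, aluminium lid 108 mm across on its far half. Origin: centre of its underside; z up, x from its front (catch side) to its back (lid side), y to the left seen from the front. Low brackets and guides on the deck reach 26 mm above it; a small spring stands on the deck's front right corner.
- chest_fin (a point): Middle of the catch's grip, an upright steel fin 26 mm long (chest x), 10 mm thick (chest y), 40 mm high; 48 mm above the deck (fin spans 26 to 66 mm). Axes as the chest's. Its flat blade below lies across the bolt just beyond the knob and stops the bolt. Slides back along chest -x. Shut, the bolt's knob stands 55 mm along +x and 16 mm along -y of the fin.
- chest_knob (a point): Middle of the bolt's upright round steel knob, 20 mm diameter, 36 mm high on a 12 mm stem; 52 mm above the deck (knob spans 33 to 69 mm). Axes as the chest's. The bolt is drawn along chest +y, but stops after about 3 mm against the blade unless the catch is back. With the catch back, the only thing near at knob height is the fin, about 97 mm to the front.
- chest_catch (a joint): How far the cross catch is pulled back, m: 0 shut (may start up to 3 mm out), 0.042 fully back at its stop. About 2 N of friction; stays where it is left.
- chest_bolt (a joint): How far the bolt is drawn, m: 0 shut (may start up to 2 mm out), 0.047 fully drawn at its stop. About 2 N of friction; stays where it is left.
- other_bolt (a joint): How far the bolt of the other chest is drawn, m: 0 shut. That chest is of the same make and size with the same catch and bolt but has a rectangular lid; its bolt must stay shut.

How it is judged (in metres and radians):
On the way:
1. the cross catch is pulled back while the bolt is still shut (value of joint chest_catch above 0.03 m and value of joint chest_bolt below 0.012 m), for 0.1 s.
At the end, for the whole second after the job is handed in: The cross catch of the round-lidded chest is at least 28 mm back, its bolt is drawn at least 34 mm, and the other chest's bolt is still shut (within 10 mm) (value of joint chest_catch above 0.028 m and value of joint chest_bolt above 0.034 m and value of joint other_bolt below 0.01 m); the robot touches nothing.
It fails at once if the other chest's bolt is drawn (value of joint other_bolt above 0.01 m).
It also fails if it takes over 38 s, if anything falls off the work surface, if the arm or the gripper's body presses on something with over 40 N, if the wrist force passes 120 N, or if a joint passes its speed limit or range.

ROBOT

A 6-joint arm with a two-finger parallel gripper is mounted at the origin on the work surface. World frame = base frame: x ahead of the robot, y to its left, z up, the work surface at z = 0. Lengths are in m, angles in degrees, forces in N, time in s.
With the tool pointing down it reaches from about 0.375 to 0.825 m from the base axis. Payload 5.5 kg.
Tool frame: the origin (TCP) lies at the very end of the fingers, on their centre line; the grasp point (between the pads) lies 19 mm behind it; z points along the fingers, y is the direction in which the jaws open and shut (so a half turn about z gives the same grasp; the last joint's range is limited). The gripper opens to 85 mm and grips with 20 to 120 N. Pads are 22 mm wide; open, the fingers measure 114 mm over their backs; the gripper's body (76 mm by 85 mm) begins 54 mm behind the grasp point. The pads swing forward as they close: fully open they stand 13 mm farther back than shut.
Start: joints at [66.005, 17.962, -2.699, 69.339, 0, 90], TCP at [0.244, 0.548, 0.231] pointing down, gripper open.
Joint ranges: [-152.73, 152.73], [-39.44, 99.34], [-58.76, 71.6], [-118.89, 123.64], [-81.53, 83.1], [-180, 180]. Speed limits (degrees/s): [136.94, 136.94, 172.46, 180, 180, 180].

INTERFACE

Orientations are given as [roll, pitch, yaw] about the fixed x, y, z axes, in that order (R = Rz(yaw) Ry(pitch) Rx(roll)).
In Python, from bench import monitor, eyes, workorder gives the robot as it stands.
- The arm moves only by the shell command python3 -m pendant 'ROWS' [FORCE]. ROWS is JSON, a list of rows, each an object with "delta_pos": the shift along the world's x, y, z in m, a list of three; "turn": the turn about the world's z in rad; "fingers": the gripper's target within -1 to 1 (shut at 1, half-way at 0, fully open at -1). In form: [{"delta_pos": [tx, ty, tz], "turn": turn, "fingers": fingers}, ...]. A call has exactly 10 rows; each row shifts and turns the commanded pose from where the row before left it; what a row does not reach is not made up. A row lasts 1/12 s, in which the tool goes at most 41.7 mm and 7.16 degrees, less where a joint would pass 70% of its speed; a pose out of reach is approached as far as the arm can. A call with a gripper value outside its range is refused whole. The fingers move at their own pace and stop on an object; FORCE is the grip in N (left out, the last holds). Time passes only in rows, so rows that do not move let the fingers close, or fill a call up. It gives the time, the measured TCP pose, the force and the opening at its end, in the units of the state.
- monitor.read_state(): the state, without advancing time (a new reading comes with each control period).
- eyes.snapshot(name): name is "scene" or "top" or "wrist"; returns (picture, depth): 420x560x3 uint8, red, green, blue; 420x560 float32, m along the optical axis (not along the pixel's ray), 0 where there is no reading.
- eyes.camera_info(name): a dict with "fx", "fy", "cx", "cy" (pixels), "D" ([k1, k2, p1, p2, k3] as OpenCV has them; the pictures are not rectified), "R" (3x3) and "t" (3): a world point X has camera coordinates R X + t; the wrist camera has in their place "hand_eye" (4x4, takes a point from camera to tool coordinates, whose origin is the TCP and whose axes are the flange's). Camera axes: x right, y down, z forward; pixel columns grow to the right and rows downward; lengths in m; the calibration is good to about 2 mm. A picture is of the moment at which its call begins: read the wrist's pose just before it. camera_info takes no time and is no camera call.
- workorder.close_job(): hands the job in, once; it reports no verdict.
Trained networks look in the newest picture that a camera, given by its name, has taken for a name from the list of things; names that differ only in an ending like _2 or _b are one class to them, and where a whole thing is asked for, a point or a joint stands for the part that bears it (a point fixed in the world has none). Each returns a list of dicts, best first, with "score" (0 to 1); they miss things now and then, are a little off and sometimes report something else, mostly with a low value. They report only what shows in the picture. A call takes as long as a camera call.
- eyes.recognise(camera, query): "centre" ([x, y, z] in m, in world coordinates, good to about 4 mm: the middle of the surface that is visible of it).
- eyes.trace(camera, query): "region" (420x560 bool, what is visible of it).
The state is a dict: "time": time; "q": joint angles; "qd": joint speeds; "tau": joint torques, N m; "position": TCP position; "eef_rot": TCP orientation; "ft_force": force on the tool from outside, world axes, zero at the start; "torque": the same for the moment, N m; "opening": opening from 0.0 (shut) to 1.0 (fully open).
Only numpy, scipy, OpenCV 4.12 (cv2) and the standard library are available. Lean on these libraries where they do the work, as an engineer would, in place of code of your own. Each camera call takes 0.05 s, during which the arm holds its last target. There are 200 camera calls.

## Working session

There is one attempt and no reset: what is moved stays moved. The work goes in short steps, Python scripts to look and compute and a shell command to move; the robot and the scene stay as the last step left them, time stands still between calls to the robot, and variables do not carry over. Pictures are saved under pics/ and viewed, about 8 in all and at most 12, crops included, and the job is handed in when it is done.

```bash
mkdir -p pics
cat > h.py <<'E'
import numpy as np,cv2
from bench import monitor,eyes
def snap(c,f=None):
    p,d=eyes.snapshot(c)
    if f: cv2.imwrite('pics/'+f,p[:,:,::-1])
    return p,d
def rec(c,qs):
    for q in qs: 
        for r in eyes.recognise(c,q)[:4]: print(c,q,np.round(r['centre'],4),round(r['score'],2))
E
python3 - <<'E'
from h import *
s=monitor.read_state();print(s['time'],s['position'],s['eef_rot'],s['opening'])
for c in ['top','scene']:
    snap(c,c+'0.png'); rec(c,['chest','chest_fin','chest_knob'])
print(monitor.read_state()['time'])
E
```

```text
0.0 [0.24374507 0.5476344  0.2304118 ] [-1.79901223e+02 -1.90229926e-03  1.56002171e+02] 1.002018477059079
top chest [0.5498 0.2082 0.0797] 0.94
top chest_fin [0.4892 0.2228 0.107 ] 0.75
top chest_fin [0.5527 0.2058 0.0777] 0.7
top chest_knob [0.5367 0.207  0.1018] 0.86
scene chest [0.595  0.1988 0.0801] 0.72
scene chest_fin [0.4896 0.2145 0.1164] 0.71
scene chest_knob [0.5425 0.2135 0.1046] 0.77
0.4
```

View pics/top0.png

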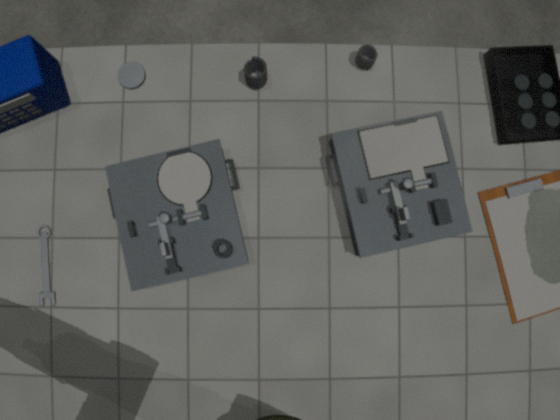

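View pics/scene0.png

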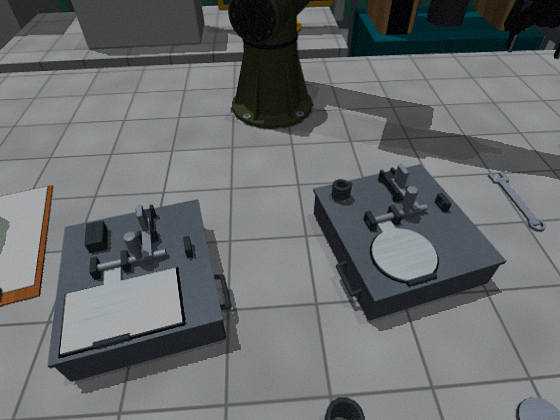

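Round-lid chest: upper left in the top view, with its fin near px (172,265) and knob near (165,218). In the scene view it is on the right. I'll measure its yaw from the depth image.

Run:
```python
from h import *
p,d=snap('top'); i=eyes.camera_info('top')
K=np.array([[i['fx'],0,i['cx']],[0,i['fy'],i['cy']],[0,0,1]])
v,u=np.mgrid[:420,:560]
n=cv2.undistortPoints(np.stack([u,v],-1).reshape(-1,1,2).astype(np.float32),K,np.array(i['D'])).reshape(420,560,2)
P=(np.dstack([n,np.ones((420,560))])*d[...,None]-np.array(i['t']))@np.array(i['R'])
m=(d>0)&(P[...,2]>.07)&(P[...,2]<.09)&(P[...,1]>0.05)&(P[...,1]<.4)&(P[...,0]>.38)&(P[...,0]<.75)
r=cv2.minAreaRect((P[m][:,:2]*1000).astype(np.float32));print(r)
m=(d>0)&(P[...,2]>.128)&(P[...,2]<.16)&(P[...,1]>0.1)&(P[...,1]<.3)&(P[...,0]>.44)&(P[...,0]<.6)
print(np.round(P[m],3)[:60])
```

```text
((547.658203125, 207.24072265625), (266.113525390625, 246.6652374267578), 13.230390548706055)
[[0.544 0.218 0.146]
 [0.544 0.215 0.151]
 [0.544 0.214 0.147]
 [0.544 0.211 0.15 ]
 [0.544 0.209 0.15 ]
 [0.544 0.208 0.148]
 [0.542 0.219 0.148]
 [0.542 0.217 0.15 ]
 [0.542 0.215 0.149]
 [0.542 0.213 0.149]
 [0.542 0.211 0.149]
 [0.542 0.21  0.148]
 [0.542 0.208 0.148]
 [0.542 0.206 0.147]
 [0.543 0.206 0.138]
 [0.54  0.221 0.147]
 [0.54  0.218 0.152]
 [0.54  0.217 0.15 ]
 [0.54  0.215 0.151]
 [0.54  0.214 0.147]
 [0.54  0.211 0.149]
 [0.54  0.209 0.149]
 [0.54  0.208 0.146]
 [0.54  0.205 0.151]
 [0.541 0.205 0.143]
 [0.541 0.205 0.132]
 [0.538 0.222 0.15 ]
 [0.538 0.22  0.152]
 [0.538 0.219 0.149]
 [0.538 0.216 0.153]
 [0.538 0.215 0.149]
 [0.538 0.214 0.147]
 [0.538 0.211 0.152]
 [0.539 0.21  0.146]
 [0.538 0.208 0.147]
 [0.538 0.206 0.148]
 [0.538 0.204 0.147]
 [0.539 0.204 0.139]
 [0.54  0.204 0.13 ]
 [0.536 0.222 0.15 ]
 [0.536 0.221 0.148]
 [0.536 0.218 0.151]
 [0.536 0.217 0.148]
 [0.536 0.215 0.151]
 [0.537 0.214 0.146]
 [0.536 0.211 0.149]
 [0.536 0.209 0.15 ]
 [0.536 0.208 0.148]
 [0.536 0.206 0.149]
 [0.537 0.204 0.147]
 [0.537 0.204 0.139]
 [0.538 0.203 0.132]
 [0.535 0.223 0.148]
 [0.534 0.22  0.151]
 [0.535 0.219 0.149]
 [0.534 0.217 0.151]
 [0.534 0.215 0.15 ]
 [0.534 0.213 0.152]
 [0.534 0.211 0.15 ]
 [0.534 0.209 0.15 ]]
```

```bash
python3 -m pendant '[{"delta_pos":[0.01,-0.03,0.0],"turn":0.12,"fingers":-1},{"delta_pos":[0.015,-0.035,0.0],"turn":0.12,"fingers":-1},{"delta_pos":[0.015,-0.035,0.0],"turn":0.12,"fingers":-1},{"delta_pos":[0.02,-0.035,0.0],"turn":0.12,"fingers":-1},{"delta_pos":[0.02,-0.035,0.0],"turn":0.12,"fingers":-1},{"delta_pos":[0.025,-0.03,0.0],"turn":0.05,"fingers":-1},{"delta_pos":[0.025,-0.03,0.0],"turn":0,"fingers":-1},{"delta_pos":[0.025,-0.03,0.0],"turn":0,"fingers":-1},{"delta_pos":[0.03,-0.025,0],"turn":0,"fingers":-1},{"delta_pos":[0.03,-0.025,0],"turn":0,"fingers":-1}]'
```

```text
time: 1.28
position: [0.4584, 0.2396, 0.2318]
eef_rot: [180.0, 0.0, -167.4]
ft_force: [0.5, 1.3, 0.9]
opening: 1.004
```

```bash
python3 -m pendant '[{"delta_pos":[0.01,-0.012,0.0],"turn":0.01,"fingers":-0.3},{"delta_pos":[0.01,-0.012,0.0],"turn":0,"fingers":-0.3},{"delta_pos":[0,0,-0.01],"turn":0,"fingers":-0.3},{"delta_pos":[0,0,-0.01],"turn":0,"fingers":-0.3},{"delta_pos":[0,0,0],"turn":0,"fingers":-0.3},{"delta_pos":[0,0,0],"turn":0,"fingers":-0.3},{"delta_pos":[0,0,0],"turn":0,"fingers":-0.3},{"delta_pos":[0,0,0],"turn":0,"fingers":-0.3},{"delta_pos":[0,0,0],"turn":0,"fingers":-0.3},{"delta_pos":[0,0,0],"turn":0,"fingers":-0.3}]'
cat >> h.py <<'E'
from scipy.spatial.transform import Rotation as Ro
def wcloud(f=None):
    s=monitor.read_state(); p,d=snap('wrist',f); i=eyes.camera_info('wrist')
    K=np.array([[i['fx'],0,i['cx']],[0,i['fy'],i['cy']],[0,0,1]])
    v,u=np.mgrid[:420,:560]
    n=cv2.undistortPoints(np.stack([u,v],-1).reshape(-1,1,2).astype(np.float32),K,np.array(i['D'])).reshape(420,560,2)
    C=np.dstack([n,np.ones((420,560))])*d[...,None]
    H=np.array(i['hand_eye']); T=C@H[:3,:3].T+H[:3,3]
    return s,d,T@Ro.from_euler('xyz',s['eef_rot'],degrees=True).as_matrix().T+np.array(s['position'])
E
python3 - <<'E'
from h import *
s,d,P=wcloud('w1.png'); print(s['time'],s['position'],s['eef_rot'],s['opening'])
rec('wrist',['chest_fin','chest_knob'])
c,sn=np.cos(np.radians(13.23)),np.sin(np.radians(13.23)); R=np.array([[c,-sn],[sn,c]])
for nm in ['chest_fin','chest_knob']:
    for r in eyes.trace('wrist',nm)[:1]:
        m=r['region']&(d>0)&(P[...,2]>.125); m2=m&(P[...,2]>.14); q=P[m2][:,:2]@R
        if len(q): mid=(np.percentile(q,2,0)+np.percentile(q,98,0))/2; print(nm,r['score'],m2.sum(),np.ptp(q,0),'mid',R@mid,'z',np.percentile(P[m][:,2],[5,50,95]))
E
```

```text
time: 2.12
position: [0.4774, 0.2177, 0.2117]
eef_rot: [180.0, 0.0, -166.7]
ft_force: [1.0, -0.2, -0.2]
opening: 0.649
2.1167 [0.47738437 0.2177107  0.21168621] [ 1.79991527e+02  3.78108387e-02 -1.66744998e+02] 0.6492889979887414
wrist chest_fin [0.481  0.2215 0.1116] 0.72
chest_fin 0.88 635 [0.02615844 0.00956296] mid [0.47608257 0.21737713] z [0.13049015 0.14538571 0.14661163]
```

View pics/w1.png

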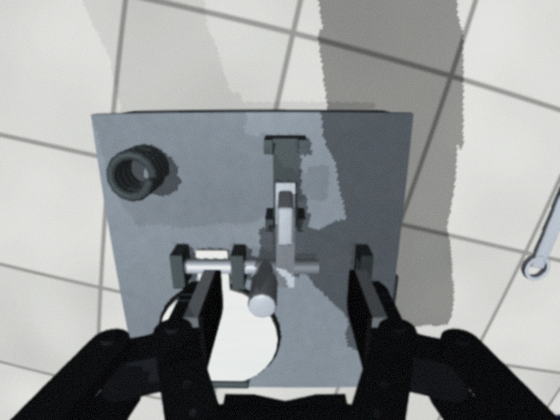

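The fin's top is at px (285,188), 26×10 mm in the depth data, within 1.5 mm of the TCP, and the knob is at (262,300). I'll descend and grip the fin.

```bash
python3 -m pendant '[{"delta_pos":[-0.001,0,-0.025],"turn":0,"fingers":-0.3},{"delta_pos":[0,0,-0.03],"turn":0,"fingers":-0.3},{"delta_pos":[0,0,-0.025],"turn":0,"fingers":-0.3},{"delta_pos":[0,0,-0.015],"turn":0,"fingers":-0.3},{"delta_pos":[0,0,-0.003],"turn":0,"fingers":-0.3},{"delta_pos":[0,0,0],"turn":0,"fingers":1},{"delta_pos":[0,0,0],"turn":0,"fingers":1},{"delta_pos":[0,0,0],"turn":0,"fingers":1},{"delta_pos":[0,0,0],"turn":0,"fingers":1},{"delta_pos":[0,0,0],"turn":0,"fingers":1}]' 40
```

```text
time: 3.2
position: [0.4775, 0.2179, 0.1148]
eef_rot: [179.9, 0.2, -166.8]
ft_force: [0.0, 0.2, 5.6]
opening: 0.111
```

```bash
python3 -m pendant '[{"delta_pos":[-0.005,-0.0012,0],"turn":0,"fingers":1},{"delta_pos":[-0.005,-0.0012,0],"turn":0,"fingers":1},{"delta_pos":[-0.005,-0.0012,0],"turn":0,"fingers":1},{"delta_pos":[-0.005,-0.0012,0],"turn":0,"fingers":1},{"delta_pos":[-0.005,-0.0012,0],"turn":0,"fingers":1},{"delta_pos":[-0.005,-0.0012,0],"turn":0,"fingers":1},{"delta_pos":[-0.005,-0.0012,0],"turn":0,"fingers":1},{"delta_pos":[-0.005,-0.0012,0],"turn":0,"fingers":1},{"delta_pos":[0,0,0],"turn":0,"fingers":1},{"delta_pos":[0,0,0],"turn":0,"fingers":1}]'
```

```text
time: 4.03
position: [0.438, 0.2087, 0.1148]
eef_rot: [179.9, 0.3, -166.8]
ft_force: [3.6, 2.6, 6.8]
opening: 0.11
```

```bash
python3 -m pendant '[{"delta_pos":[-0.001,-0.0002,0],"turn":0,"fingers":1},{"delta_pos":[-0.001,-0.0002,0],"turn":0,"fingers":1},{"delta_pos":[0,0,0],"turn":0,"fingers":-0.3},{"delta_pos":[0,0,0],"turn":0,"fingers":-0.3},{"delta_pos":[0,0,0],"turn":0,"fingers":-0.3},{"delta_pos":[0,0,0.02],"turn":0,"fingers":-0.3},{"delta_pos":[0,0,0.03],"turn":0,"fingers":-0.3},{"delta_pos":[0,0,0.03],"turn":0,"fingers":-0.3},{"delta_pos":[0.02,0,0.02],"turn":0,"fingers":-0.3},{"delta_pos":[0,0,0],"turn":0,"fingers":-0.3}]'
python3 - <<'E'
from h import *
s,d,P=wcloud('w2.png'); print(s['time'],s['position'],s['eef_rot'],s['opening'],s['ft_force'])
c,sn=np.cos(np.radians(13.23)),np.sin(np.radians(13.23)); R=np.array([[c,-sn],[sn,c]])
for cam in ['wrist','top']:
  if cam=='top': snap('top')
  rec(cam,['chest_fin','chest_knob'])
for nm in ['chest_fin','chest_knob']:
    for r in eyes.trace('wrist',nm)[:1]:
        m=r['region']&(d>0)&(P[...,2]>.14); q=P[m][:,:2]@R
        if len(q): mid=(np.percentile(q,2,0)+np.percentile(q,98,0))/2; print(nm,r['score'],m.sum(),np.ptp(q,0),'mid',R@mid)
E
```

```text
time: 4.87
position: [0.4584, 0.2083, 0.2175]
eef_rot: [180.0, 0.4, -166.8]
ft_force: [0.7, -0.2, 0.4]
opening: 0.65
4.8667 [0.45837186 0.20826502 0.2175471 ] [ 179.95304484    0.43239517 -166.81054485] 0.6501013093369238 [ 0.66508069 -0.153605    0.42918273]
wrist chest_fin [0.4438 0.2121 0.109 ] 0.59
wrist chest_knob [0.5309 0.2169 0.1039] 0.63
top chest_fin [0.4428 0.2136 0.1058] 0.7
top chest_fin [ 0.5983 -0.2476  0.0942] 0.42
top chest_knob [0.5362 0.2078 0.0999] 0.86
chest_fin 0.86 639 [0.02556045 0.00952627] mid [0.43642965 0.20824828]
```

View pics/w2.png

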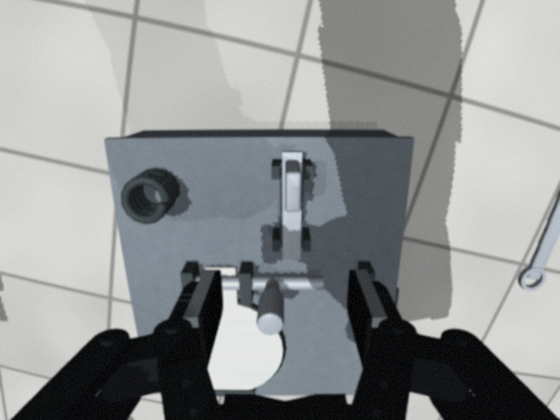

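The fin (px 292,185) is now 41 mm back and its blade is clear of the bolt; the knob is at (270,320). Next I'll move over the knob, descend and grip it.

```bash
python3 -m pendant '[{"delta_pos":[0.025,0.002,0],"turn":0,"fingers":-0.3},{"delta_pos":[0.025,0.002,0],"turn":0,"fingers":-0.3},{"delta_pos":[0.0255,0.001,0],"turn":0,"fingers":-0.3},{"delta_pos":[0,0,-0.015],"turn":0,"fingers":-0.3},{"delta_pos":[0,0,-0.025],"turn":0,"fingers":-0.3},{"delta_pos":[0,0,-0.025],"turn":0,"fingers":-0.3},{"delta_pos":[0,0,-0.02],"turn":0,"fingers":-0.3},{"delta_pos":[0,0,-0.015],"turn":0,"fingers":-0.3},{"delta_pos":[0,0,0],"turn":0,"fingers":-0.3},{"delta_pos":[0,0,0],"turn":0,"fingers":-0.3}]'
python3 -m pendant '[{"delta_pos":[0,0,0],"turn":0,"fingers":1},{"delta_pos":[0,0,0],"turn":0,"fingers":1},{"delta_pos":[0,0,0],"turn":0,"fingers":1},{"delta_pos":[0,0,0],"turn":0,"fingers":1},{"delta_pos":[0,0,0],"turn":0,"fingers":1},{"delta_pos":[0,0,0],"turn":0,"fingers":1},{"delta_pos":[0,0,0],"turn":0,"fingers":1},{"delta_pos":[0,0,0],"turn":0,"fingers":1},{"delta_pos":[0,0,0],"turn":0,"fingers":1},{"delta_pos":[0,0,0],"turn":0,"fingers":1}]' 40
```

```text
time: 6.1
position: [0.5287, 0.2119, 0.1124]
eef_rot: [-180.0, -0.2, -166.8]
ft_force: [-0.3, -0.1, 0.2]
opening: 0.653
time: 6.93
position: [0.5305, 0.2139, 0.1149]
eef_rot: [179.8, 0.1, -166.7]
ft_force: [-2.2, 4.7, 3.5]
opening: 0.218
```

Gripped (18.5 mm opening on a 20 mm knob). Now I'll draw the bolt.

```bash
python3 -m pendant '[{"delta_pos":[-0.0012,0.005,0],"turn":0,"fingers":1},{"delta_pos":[-0.0012,0.005,0],"turn":0,"fingers":1},{"delta_pos":[-0.0012,0.005,0],"turn":0,"fingers":1},{"delta_pos":[-0.0012,0.005,0],"turn":0,"fingers":1},{"delta_pos":[-0.0012,0.005,0],"turn":0,"fingers":1},{"delta_pos":[-0.0012,0.005,0],"turn":0,"fingers":1},{"delta_pos":[-0.0012,0.005,0],"turn":0,"fingers":1},{"delta_pos":[-0.0012,0.005,0],"turn":0,"fingers":1},{"delta_pos":[-0.0012,0.005,0],"turn":0,"fingers":1},{"delta_pos":[0,0,0],"turn":0,"fingers":1}]'
```

```text
time: 7.77
position: [0.5201, 0.2581, 0.1149]
eef_rot: [-180.0, 0.2, -166.8]
ft_force: [0.3, 0.3, 5.1]
opening: 0.223
```

Moved 45 mm. I'll release, rise and check.

```bash
python3 -m pendant '[{"delta_pos":[0,0,0],"turn":0,"fingers":-0.3},{"delta_pos":[0,0,0],"turn":0,"fingers":-0.3},{"delta_pos":[0,0,0],"turn":0,"fingers":-0.3},{"delta_pos":[0,0,0],"turn":0,"fingers":-0.3},{"delta_pos":[0,0,0.02],"turn":0,"fingers":-0.3},{"delta_pos":[0,0,0.03],"turn":0,"fingers":-0.3},{"delta_pos":[0,0,0.03],"turn":0,"fingers":-0.3},{"delta_pos":[0,0,0.03],"turn":0,"fingers":-0.3},{"delta_pos":[-0.03,0,0.02],"turn":0,"fingers":-0.3},{"delta_pos":[-0.03,0,0],"turn":0,"fingers":-0.3}]'
python3 -m pendant '[{"delta_pos":[-0.03,0.02,0],"turn":0,"fingers":-0.3},{"delta_pos":[-0.02,0.03,0],"turn":0,"fingers":-0.3},{"delta_pos":[0,0.03,0],"turn":0,"fingers":-0.3},{"delta_pos":[0,0.03,0],"turn":0,"fingers":-0.3},{"delta_pos":[0,0.03,0],"turn":0,"fingers":-0.3},{"delta_pos":[0,0.03,0],"turn":0,"fingers":-0.3},{"delta_pos":[0,0.02,0],"turn":0,"fingers":-0.3},{"delta_pos":[0,0,0],"turn":0,"fingers":-0.3},{"delta_pos":[0,0,0],"turn":0,"fingers":-0.3},{"delta_pos":[0,0,0],"turn":0,"fingers":-0.3}]'
python3 - <<'E'
from h import *
p,d=snap('top','t3.png'); rec('top',['chest_fin','chest_knob'])
p,d=snap('scene','s3.png'); rec('scene',['chest_fin','chest_knob'])
print(monitor.read_state()['ft_force'])
E
```

```text
time: 8.6
position: [0.4616, 0.2583, 0.2477]
eef_rot: [179.9, 0.4, -166.9]
ft_force: [0.3, 0.8, 0.6]
opening: 0.653
time: 9.43
position: [0.4089, 0.4466, 0.2429]
eef_rot: [-179.9, -0.0, -166.8]
ft_force: [-0.7, -0.2, -0.2]
opening: 0.648
top chest_fin [0.457  0.2138 0.1077] 0.94
top chest_knob [0.5271 0.2455 0.0991] 0.69
top chest_knob [0.5496 0.2037 0.0819] 0.59
scene chest_fin [0.455  0.2096 0.106 ] 0.88
scene chest_knob [0.5324 0.2523 0.1027] 0.94
[0.65232624 0.48079029 0.23385408]
```

View pics/t3.png

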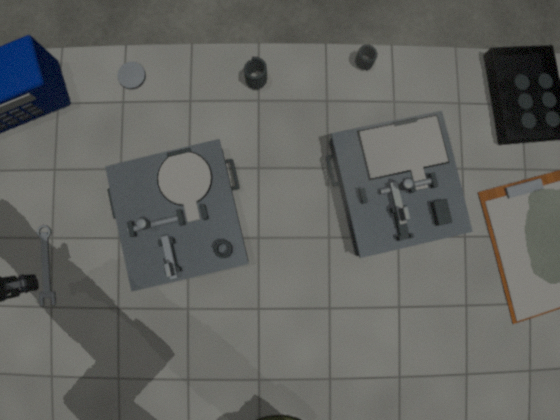

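View pics/s3.png

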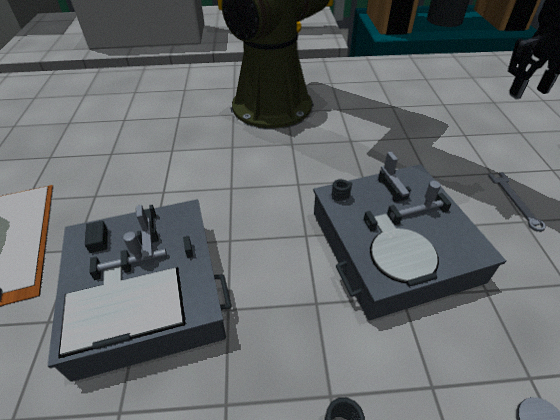

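The top view shows the bolt drawn (knob from px (165,218) to (140,224)), the catch back, and the other chest unchanged. I'll confirm this with depth.

Run:
```python
from h import *
p,d=snap('top'); i=eyes.camera_info('top')
K=np.array([[i['fx'],0,i['cx']],[0,i['fy'],i['cy']],[0,0,1]])
v,u=np.mgrid[:420,:560]
n=cv2.undistortPoints(np.stack([u,v],-1).reshape(-1,1,2).astype(np.float32),K,np.array(i['D'])).reshape(420,560,2)
P=(np.dstack([n,np.ones((420,560))])*d[...,None]-np.array(i['t']))@np.array(i['R'])
for nm,x0,x1,y0,y1 in [('fin',.40,.475,.15,.3),('knob',.49,.6,.15,.32),('otherknob',.56,.66,-.3,-.1)]:
    m=(d>0)&(P[...,2]>.14)&(P[...,2]<.16)&(P[...,0]>x0)&(P[...,0]<x1)&(P[...,1]>y0)&(P[...,1]<y1)
    print(nm,m.sum(),np.median(P[m],0).round(4) if m.any() else '')
```

```text
fin 79 [0.4366 0.2067 0.1457]
knob 86 [0.5252 0.2567 0.1485]
otherknob 82 [ 0.5989 -0.2509  0.1492]
```

```bash
python3 -c "
from bench import workorder; print(workorder.close_job())"
```

```text
the job is handed in; nothing more can be done
None
```

The round-lidded chest is unlocked: I pulled its cross catch back by the fin, then drew the bolt by its knob. I then moved the arm clear and handed the job in at about 10 s.

- **Catch:** depth images put the fin about 41 mm back after release, and it was still there at the end, at (0.437, 0.207). This was done before the bolt was touched.
- **Bolt:** the knob moved about 45 mm, from about (0.534, 0.213) to (0.525, 0.257), which matches the 45 mm the gripper travelled.
- **Other chest:** in the pictures, its bolt looks unchanged and still shut. I have no starting depth measurement to compare it with.
- **Robot:** the gripper touches nothing, and the wrist force read under 1 N at the end.

**Disagreement:** the networks' position for the fin differed from the depth measurement by 7 to 20 mm, because it takes in the whole catch. I went by the depth data. No check failed.

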